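# Slide the heavy press block off the deck into its bin

## Robot

A 6-joint arm with a two-finger parallel gripper is mounted at the origin on a cart in front of the work surface, level with it; the furniture and walls round the work are solid. World frame = base frame: x ahead of the robot, y to its left, z up, the work surface at z = 0. Lengths are in m, angles in rad, forces in N, time in s.
With the tool pointing down it reaches from about 0.3 to 0.775 m from the base axis. Payload 14.6 kg.
Tool frame: the origin (TCP) lies at the very end of the fingers, on their centre line; the grasp point (between the pads) lies 19 mm behind it; z points along the fingers, y is the line along which they close (so a half turn about z gives the same grasp; the last joint's range is limited). The gripper opens to 94 mm and grips with 3 to 60 N. Pads are 16 mm wide; open, the fingers measure 119 mm over their backs; the gripper's body (75 mm by 177 mm) begins 78 mm behind the grasp point.
Start: joints at [-1.414, 0.3, 1.521, -0, 1.321, -0.067], TCP at [0.122, -0.536, 0.178] pointing down, gripper open.
Joint ranges: [-3.03, 3.03], [-0.79, 2.21], [0.23, 2.52], [-1.04, 4.18], [0, 3.07], [-2.55, 2.55]. Speed limits (rad/s): [2.22, 2.22, 2.57, 3.14, 3.14, 3.14].

## Interface

Orientations are given as [roll, pitch, yaw] about the fixed x, y, z axes, in that order (R = Rz(yaw) Ry(pitch) Rx(roll)).
In Python, from station import ctrl gives the robot as it stands.
- The arm moves only by the tool move_arm, never from a script. Its argument "increments" is a list of rows, each a list of 7 numbers: the opening, from 0 (shut) to 1 (fully open), then the shift along the tool's x, y, z in units of 50 mm (1.0 is 50 mm), then the turn, a rotation vector about the tool's x, y, z in rad. In form: [[claw, tx, ty, tz, rx, ry, rz], ...]. A call has 1 to 20 rows; each row shifts and turns the commanded pose from where the row before left it, along the tool's axes as they then stand; what a row does not reach is not made up. A row lasts 1/10 s, in which the tool goes at most 50 mm and 8.59 degrees, less where a joint would pass 70% of its speed; a pose out of reach is approached as far as the arm can. A call is refused whole if a number of a shift passes 1 or a number of a turn 0.15, either way. A call with a gripper value outside its range is refused whole. The fingers move at their own pace and stop on an object; "force" is the grip in N (left out, the last holds). Time passes only in rows, so rows that do not move let the fingers close. It gives the time, the measured TCP pose, the force, the opening and the grip force at its end, in the units of the state.
- ctrl.get_obs(): the state, without advancing time (a new reading comes with each control period).
- ctrl.camera(name): name is "scene" or "top"; returns a dict with "color" (480x640x3 uint8, blue, green, red), "K" (3x3 intrinsics, pixels), "pose" (4x4, takes a point from camera to world coordinates). Camera axes: x right, y down, z forward; pixel columns grow to the right and rows downward; lengths in m; the calibration is good to about 2 mm. A picture is of the moment at which its call begins. There is no depth.
- ctrl.hand_in(): hands the job in; it is judged then, once.
Trained networks look in a picture, given as the dict that the camera call returned (one of the last four; its "shot" number tells which), for a name from the list of things; names that differ only in an ending like _2 or _b are one class to them, and where a whole thing is asked for, a point or a joint stands for the part that bears it (a point fixed in the world has none). Each returns a list of dicts, best first, with "conf" (0 to 1); they miss things now and then, are a little off and sometimes report something else, mostly with a low value. They report only what shows in the picture. A call takes as long as a camera call.
- ctrl.cut_out(name, picture): "mask" (480x640 bool, what is visible of it) and "centre" ([row, column] in pixels, amid what is visible of it).
The state is a dict: "time_s": time; "qpos": joint angles; "joint_vel": joint speeds; "tau": joint torques, N m; "ee_pos": TCP position; "eef_rot": TCP orientation; "force": force on the tool from outside, world axes, zero at the start; "moment": the same for the moment, N m; "grip_width": finger opening in m; "grip_force": force on a finger pad.
Only numpy, scipy, OpenCV 4.12 (cv2) and the standard library are available. Lean on these libraries where they do the work, as an engineer would, in place of code of your own. Each camera call takes 0.05 s, during which the arm holds its last target. There are 200 camera calls.

## Task

The square steel press block on the raised deck is too heavy to lift; it belongs in the undivided grey bin, one of the two bins behind the deck. Slide it sideways along the deck until it is in line with that bin, then push it on under the low narrow shelf until it tips over the deck's far edge and comes to rest inside the bin. Keep it down on the deck while you slide it.

Things in the scene. Friction and masses are not known exactly. Their poses are not given: they have to be found in the camera images.
- stand: fixed raised deck, a bare aluminium plate. Origin on the bench (z = 0) right below the middle of the deck's far edge; x points level across the deck to the far edge and the bins (away from the robot), y left, z up. Deck top 85 mm above the bench, x = -215 mm (near edge) to 0 (far edge), y = -140 to +140 mm, no lip on any edge. Shelf posts 22 x 10 mm on it at x = -60, y = -131 and +131
- shelf_edge (a point): middle of the near lower edge of the narrow shelf fixed above the deck: 85 mm before the far edge, 180 mm above the deck, axes as the stand's. It reaches 50 mm on from here in x, 140 mm to each side, 12 mm thick, things up to 75 mm high on it. The block's rear face must go 40 to 60 mm in past this edge: let the fingers slant forward 30 to 45 degrees, hand staying on the near side
- bin: the bin to use: fixed, open, undivided, grey, black mat inside, on the bench 10 mm beyond the deck's far edge, square to the stand, 156 mm long (x, as the stand's x), 134 mm wide (y), 70 mm high, walls 5 mm, inner floor 7 mm above the bench. Origin: centre of its underside, 69 mm left or right of the stand's middle line (this changes), give or take 4 mm
- divided_bin: the other grey bin beside it, same size, split by inner walls into six small compartments with check weights in some; not for the block. Fixed. Origin: centre of its underside. (A fixed crate of orange tubes stands close on the left of bins and deck: keep the hand clear of it)
- block: the square block to tip into the bin: dark steel, 88 x 88 mm, 44 mm high, one large and four small round holes in its top; about 1.5 kg, sliding takes 5 to 14 N. Origin: its centre, 22 mm above the deck at the start; x and y along its sides, z up. It starts on the near part of the deck, near its middle, clear of the shelf, turned up to 0.2 rad from the stand

How it is judged:
On the way:
1. the block, still flat on the deck, is in line with the bin (centre within 18 mm of the bin's centre line) (y of block in the frame of bin between -0.018 and 0.018 m and height (world z) of block above 0.1 m and angle between block's own z axis and vertical below 0.15 rad and x of block in the frame of stand below 0 m), for 0.2 s.
At the end, for the whole second after the job is handed in: the block is at rest inside the undivided bin, its centre between the bin's walls and below the rim (less than 70 mm above the bench), no longer leaning on the deck (x of block in the frame of bin between -0.073 and 0.073 m and y of block in the frame of bin between -0.062 and 0.062 m and height (world z) of block below 0.07 m and linear speed of block below 0.02 m/s and contact force between block and stand below 0.3 N); the robot touches nothing.
It fails at once if the block is lifted more than 25 mm off the deck (height (world z) of block above 0.132 m).
It also fails if it takes over 64 s, if anything falls off the work surface, if the arm or the gripper's body presses on something with over 40 N, if the wrist force passes 120 N, or if a joint passes its speed limit or range.

## Working session

There is one attempt and no reset: what is moved stays moved. The work goes in short steps, Python scripts to look and compute and a tool call to move; the robot and the scene stay as the last step left them, time stands still between calls to the robot, and variables do not carry over. Pictures are saved under pics/ and viewed, at most 11 in all, crops included, and the job is handed in when it is done.

Besides the shell and the picture viewer there is one more tool, called after ">>>" by a JSON object that holds its "op" and its "data". move_arm: Moves the arm, as the interface text tells. Its arguments: {"type":"object","properties":{"increments":{"type":"array","items":{"type":"array","items":{"type":"number"}}},"force":{"type":"number"}},"required":["increments"]}

```bash
mkdir -p pics; ls; python3 - <<'E'
from station import ctrl
import cv2
o=ctrl.get_obs();print(o["time_s"],o["ee_pos"],o["eef_rot"],o["grip_width"])
for n in("scene","top"):
    c=ctrl.camera(n);cv2.imwrite(f"pics/{n}0.png",c["color"])
    print(n,c["K"].round(1).tolist(),c["pose"].round(3).tolist())
    for k in("block","bin","divided_bin","stand"):
        print(k,[(round(d["conf"],2),d["centre"],int(d["mask"].sum())) for d in ctrl.cut_out(k,c)])
E
```

```text
pics
0.0 [ 0.1220296  -0.53599638  0.1770845 ] [-3.14046736e+00 -8.10763786e-05  2.23828197e-01] 0.09406920382263932
scene [[593.9, 0.0, 312.0], [0.0, 593.9, 235.8], [0.0, 0.0, 1.0]] [[0.877, -0.278, 0.391, 0.232], [-0.48, -0.529, 0.7, -0.988], [0.012, -0.802, -0.597, 0.66], [0.0, 0.0, 0.0, 1.0]]
block [(0.69, [282.3, 214.9], 4049)]
bin []
divided_bin [(0.88, [289.9, 392.2], 9091)]
stand [(0.95, [267.3, 275.2], 25435)]
top [[611.4, 0.0, 322.1], [0.0, 611.4, 237.8], [0.0, 0.0, 1.0]] [[0.007, -0.993, 0.119, 0.442], [-1.0, -0.005, 0.019, -0.393], [-0.018, -0.119, -0.993, 1.192], [0.0, 0.0, 0.0, 1.0]]
block [(0.56, [325.8, 320.0], 2614)]
bin [(0.79, [187.9, 288.2], 6599)]
divided_bin [(0.9, [186.1, 360.2], 6477)]
stand [(0.92, [276.2, 315.4], 16835)]
```

View pics/scene0.png

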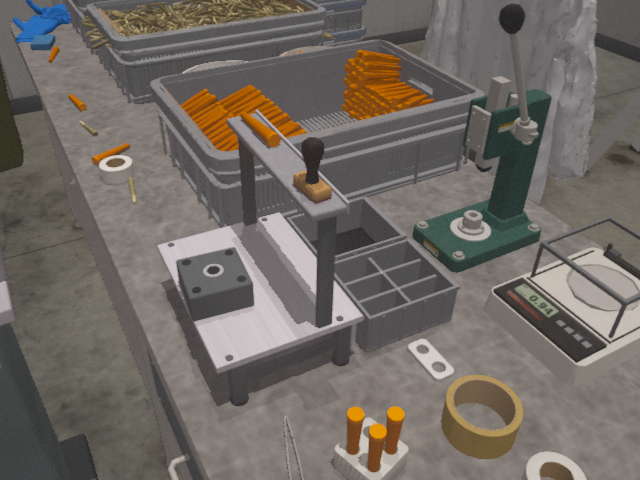

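View pics/top0.png

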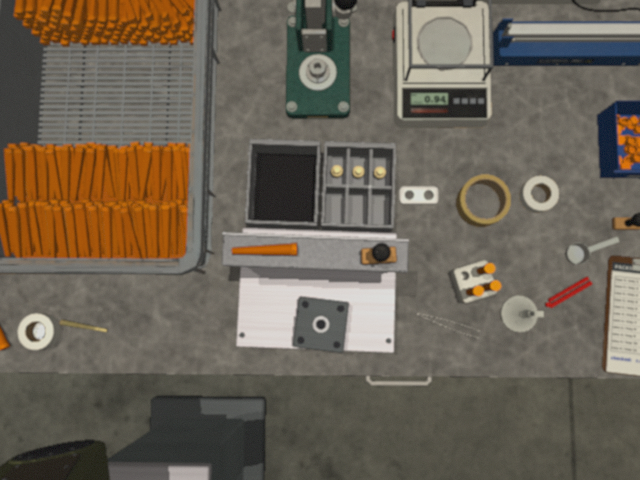

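The scene shows the block at about (215,283) on the near deck, and the shelf carries an orange piece and a knob. In the top view the undivided bin is on the left at (284,185), the divided one on the right at (360,185), and the block is at (321,324). The orange crate is left of column 215.

```bash
cat > h.py <<'E'
import numpy as np, cv2
from station import ctrl
def back(c,uv,z):
    uv=np.atleast_2d(np.asarray(uv,float)); P=np.asarray(c["pose"]);K=np.asarray(c["K"])
    d=np.c_[uv,np.ones(len(uv))]@np.linalg.inv(K).T@P[:3,:3].T
    return P[:3,3]+d*((z-P[2,3])/d[:,2])[:,None]
def proj(c,X):
    P=np.asarray(c["pose"]);K=np.asarray(c["K"]); q=(np.atleast_2d(X)-P[:3,3])@P[:3,:3]
    q=q@K.T; return q[:,:2]/q[:,2:]
def find(name,c):
    r=ctrl.cut_out(name,c)
    return r[0]["mask"].astype(np.uint8) if r else None
def rect(c,m,z):
    ys,xs=np.nonzero(m); X=back(c,np.c_[xs,ys],z)[:,:2]
    return cv2.minAreaRect((X*1000).astype(np.float32))
E
python3 - <<'E'
from h import *
c=ctrl.camera("top")
for n,z in(("block",.129),("bin",.07),("divided_bin",.07),("stand",.085)):
    m=find(n,c)
    if m is None: print(n,None);continue
    print(n,rect(c,m,z))
    cs,_=cv2.findContours(m,0,2);k=max(cs,key=cv2.contourArea)
    print(cv2.approxPolyDP(k,4,True)[:,0].tolist())
big=cv2.resize(c["color"][130:365,215:415],None,fx=3.0,fy=2.5*1.02)
big=cv2.resize(c["color"][130:365,215:415],(510,600),interpolation=cv2.INTER_CUBIC)
cv2.imwrite("pics/crop.png",big)
E
```

```text
block ((420.36810302734375, -371.8264465332031), (90.1518783569336, 89.54385375976562), 84.2186508178711)
[[300, 296], [294, 345], [343, 352], [348, 302]]
bin ((679.27783203125, -298.328369140625), (138.4397735595703, 173.48666381835938), 88.7931137084961)
[[252, 138], [248, 223], [316, 229], [319, 142]]
divided_bin ((674.676025390625, -438.78631591796875), (136.50645446777344, 169.94540405273438), 88.06855773925781)
[[326, 141], [322, 228], [389, 232], [395, 144]]
stand None
```

View pics/crop.png

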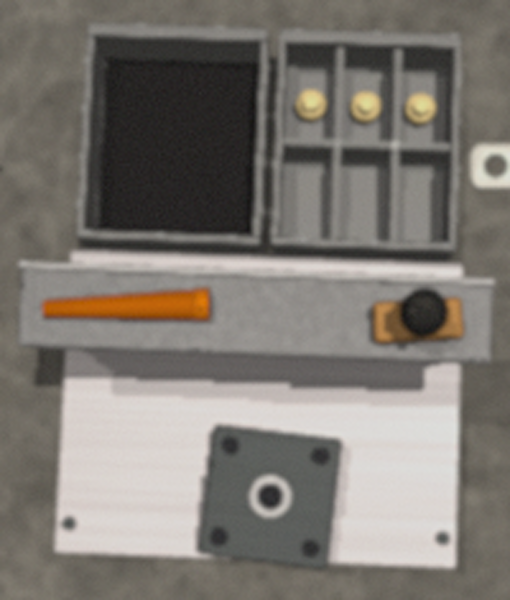

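```bash
python3 - <<'E'
from h import *
c=ctrl.camera("top")
f=lambda L:[(215+a/2.55,130+b/2.553) for a,b in L]
D=back(c,f([(54,552),(456,568),(463,266),(71,252)]),.085)[:,:2]
B=back(c,f([(92,27),(268,33),(262,243),(79,236)]),.07)[:,:2]
V=back(c,f([(285,33),(461,36),(456,248),(271,244)]),.07)[:,:2]
for P in(D,B,V):
    print((P*1000).round().tolist(),(P.mean(0)*1000).round(1),[round(1000*np.linalg.norm(P[i]-P[(i+1)%4])) for i in range(4)],
     [round(float(np.arctan2(*(P[i]-P[j])[::-1])),3) for i,j in((1,0),(2,3),(3,0),(2,1))])
E
```

```text
[[379.0, -219.0], [370.0, -501.0], [582.0, -507.0], [591.0, -226.0]] [ 480.5 -363.4] [282, 212, 281, 212] [-1.602, -1.602, -0.034, -0.03]
[[761.0, -236.0], [757.0, -366.0], [600.0, -363.0], [605.0, -230.0]] [ 680.7 -298.9] [130, 156, 133, 156] [-1.604, -1.605, 3.102, 3.121]
[[757.0, -379.0], [755.0, -509.0], [597.0, -504.0], [600.0, -370.0]] [ 677.  -440.3] [130, 158, 134, 157] [-1.586, -1.588, 3.083, 3.111]
```

```bash
cat >> h.py <<'E'
from scipy.spatial.transform import Rotation as Ro
S0=np.array([.588,-.3668,0.]);SR=Ro.from_euler("z",-.032)
def s2w(p): return SR.apply(np.array(p,float))+S0
def w2s(p): return SR.inv().apply(np.array(p,float)-S0)
def plan(pos,R):
    """total turn (rotvec, do first), then total shift in tool axes of R in 50 mm units"""
    o=ctrl.get_obs(); R0=Ro.from_euler("xyz",o["eef_rot"])
    print("pose",w2s(o["ee_pos"]).round(4),o["eef_rot"].round(3),"F",np.round(o["force"],1),"w",round(o["grip_width"],4),"t",o["time_s"],"q",np.round(o["qpos"],2))
    print("turn",(R0.inv()*R).as_rotvec().round(3),"then shift",(R.inv().apply(np.array(pos)-o["ee_pos"])/.05).round(3),
          "| shift in present axes",(R0.inv().apply(np.array(pos)-o["ee_pos"])/.05).round(3))
E
python3 - <<'E'
from h import *
t=ctrl.camera("top");s=ctrl.camera("scene")
b=back(t,[(321.1,324)],.129)[0]; print(b,w2s(b))
pb=find("block",s); 
# check: project block box into scene, compare bbox
R=Ro.from_euler("z",-.10)
box=np.array([[x,y,z] for x in(-.044,.044) for y in(-.044,.044) for z in(-.022,.022)])
for cam in(s,t):
    p=proj(cam,R.apply(box)+[b[0],b[1],.107]); m=find("block",cam); ys,xs=np.nonzero(m)
    print(p.min(0).round(),p.max(0).round(),xs.min(),ys.min(),xs.max(),ys.max())
# crate near right rim corner height: candidate
def tri(ut,us):
    A=[];B=[]
    for c,u in((t,ut),(s,us)):
        o=np.asarray(c["pose"])[:3,3];d=back(c,[u],0)[0]-o;d/=np.linalg.norm(d);M=np.eye(3)-np.outer(d,d);A.append(M);B.append(M@o)
    return np.linalg.lstsq(np.vstack(A),np.hstack(B),rcond=None)[0]
x=tri((203,268),(212,168));print("crate corner",x,w2s(x))
plan([b[0],b[1],.178],Ro.from_euler("xyz",[np.pi,0,-.10]))
E
```

```text
[ 0.42021278 -0.37187961  0.129     ] [-0.1675388  -0.01044529  0.129     ]
[175. 245.] [255. 322.] 176 247 253 320
[293. 296.] [349. 353.] 293 296 348 352
crate corner [ 0.50648606 -0.17032897  0.16461995] [-0.08775821  0.19376244  0.16461995]
pose [-0.4603 -0.1843  0.1776] [-3.142  0.     0.224] F [0.1 0.8 0.1] w 0.0938 t 1.05 q [-1.41  0.3   1.52 -0.    1.32 -0.07]
turn [-0.     0.     0.324] then shift [ 5.605 -3.867 -0.007] | shift in present axes [ 6.544 -1.882 -0.007]
```

>>> {"op": "move_arm", "data": {"increments": [[1,0,0,0,0,0,0.108],[1,0,0,0,0,0,0.108],[1,0,0,0,0,0,0.108],[1,0.35,-0.24,0,0,0,0],[1,0.35,-0.24,0,0,0,0],[1,0.35,-0.24,0,0,0,0],[1,0.35,-0.24,0,0,0,0],[1,0.35,-0.24,0,0,0,0],[1,0.35,-0.24,0,0,0,0],[1,0.35,-0.24,0,0,0,0],[1,0.35,-0.24,0,0,0,0],[1,0.35,-0.24,0,0,0,0],[1,0.35,-0.24,0,0,0,0],[1,0.35,-0.24,0,0,0,0],[1,0.35,-0.24,0,0,0,0],[1,0.35,-0.24,0,0,0,0],[1,0.35,-0.24,0,0,0,0],[1,0,0,0,0,0,0]]}}

```text
time_s: 2.85
ee_pos: [0.3841, -0.3926, 0.1776]
eef_rot: [-3.141, -0.0, -0.098]
force: [-0.3, -1.0, -0.7]
grip_width: 0.0942
grip_force: 0.0
```

```bash
python3 - <<'E'
from h import *
plan([.4202,-.3719,.145],Ro.from_euler("xyz",[np.pi,0,-.10]))
E
```

```text
pose [-0.203  -0.0323  0.1776] [-3.141 -0.    -0.098] F [-0.3 -1.  -0.7] w 0.0942 t 2.85 q [-0.86  0.3   1.52  0.    1.32  0.81]
turn [-0.    -0.     0.002] then shift [ 0.677 -0.484  0.651] | shift in present axes [ 0.678 -0.483  0.652]
```

>>> {"op": "move_arm", "data": {"increments": [[1,0.225,-0.16,0,0,0,0],[1,0.225,-0.16,0,0,0,0],[1,0.225,-0.16,0,0,0,0],[1,0,0,0.2,0,0,0],[1,0,0,0.2,0,0,0],[1,0,0,0.2,0,0,0],[1,0,0,0,0,0,0],[1,0,0,0,0,0,0]]}}

```text
time_s: 3.65
ee_pos: [0.4183, -0.3733, 0.1474]
eef_rot: [-3.141, 0.0, -0.101]
force: [0.8, -1.0, -0.0]
grip_width: 0.0941
grip_force: 0.0
```

```bash
python3 - <<'E'
from h import *
plan([.4202,-.3719,.103],Ro.from_euler("xyz",[np.pi,0,-.10]))
s=ctrl.camera("scene")
cv2.imwrite("pics/s1.png",cv2.resize(s["color"][180:370,120:370],(790,600),interpolation=cv2.INTER_CUBIC))
E
```

```text
pose [-0.1694 -0.0119  0.1474] [-3.141  0.    -0.101] F [ 0.8 -1.  -0. ] w 0.0941 t 3.65 q [-0.79  0.35  1.53 -0.    1.27  0.88]
turn [-0.     0.    -0.001] then shift [ 0.035 -0.032  0.889] | shift in present axes [ 0.035 -0.032  0.889]
```

View pics/s1.png

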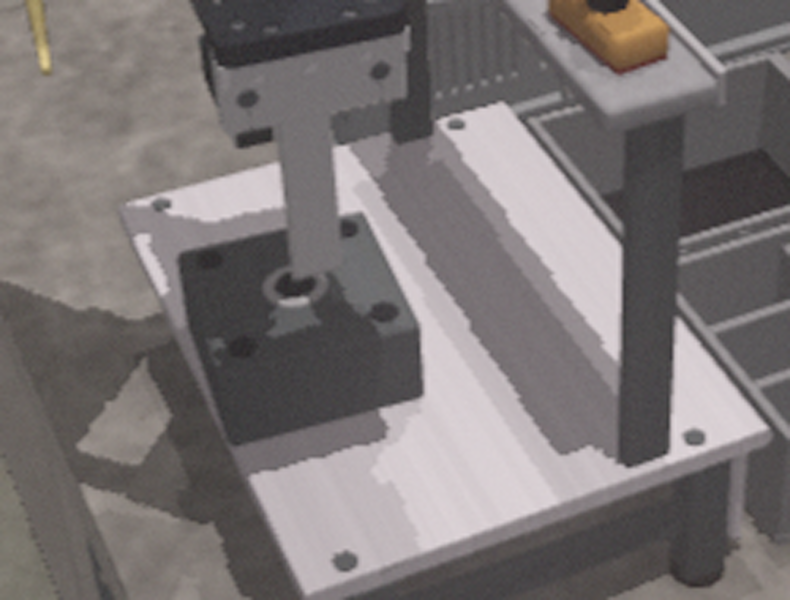

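```bash
python3 - <<'E'
from h import *
s=ctrl.camera("scene"); o=ctrl.get_obs(); R=Ro.from_euler("xyz",o["eef_rot"])
L=[(x,y,0) for y in(-.0595,-.047,.047,.0595) for x in(-.008,.008)]
p=proj(s,R.apply(L)+o["ee_pos"])
print(np.c_[L,(p-[120,180])*[3.16,3.158]].round(3))
b=proj(s,Ro.from_euler("z",-.1).apply([[x,y,.022] for x in(-.044,.044) for y in(-.044,.044)])+[.4202,-.3719,.107])
print(((b-[120,180])*[3.16,3.158]).round())
E
```

```text
[[-8.00000e-03 -6.00000e-02  0.00000e+00  2.36688e+02  1.80750e+02]
 [ 8.00000e-03 -6.00000e-02  0.00000e+00  2.71223e+02  1.72865e+02]
 [-8.00000e-03 -4.70000e-02  0.00000e+00  2.43498e+02  1.96236e+02]
 [ 8.00000e-03 -4.70000e-02  0.00000e+00  2.78368e+02  1.88172e+02]
 [-8.00000e-03  4.70000e-02  0.00000e+00  2.99915e+02  3.24515e+02]
 [ 8.00000e-03  4.70000e-02  0.00000e+00  3.37520e+02  3.14892e+02]
 [-8.00000e-03  6.00000e-02  0.00000e+00  3.08189e+02  3.43327e+02]
 [ 8.00000e-03  6.00000e-02  0.00000e+00  3.46189e+02  3.33463e+02]]
[[220. 373.]
 [173. 249.]
 [422. 320.]
 [362. 204.]]
```

The block's ring is where it was predicted, at (297,288). The light part of the near finger ends at row ~275, but the TCP model puts the tip at row ~335, so I'll look closer before descending.

```bash
python3 - <<'E'
from h import *
s=ctrl.camera("scene"); o=ctrl.get_obs(); R=Ro.from_euler("xyz",o["eef_rot"])
a=s["color"][205:315,165:275]; a=np.clip(a.astype(float)*1.6,0,255).astype(np.uint8)
a=cv2.resize(a,(600,600),interpolation=cv2.INTER_CUBIC)
k=600/110
for z in(0,-.02,-.04,-.06,-.08):
  for x in(-.008,.008):
    p=(proj(s,R.apply([x,.0595,z])+o["ee_pos"])[0]-[165,205])*k
    cv2.circle(a,tuple(p.astype(int).tolist()),3,(0,0,255),-1)
t=ctrl.camera("top"); b=t["color"][270:370,270:370]
b=np.clip(b.astype(float)*1.6,0,255).astype(np.uint8)
b=cv2.resize(b,(200,200))
a=np.hstack([a,np.vstack([b,np.zeros((400,200,3),np.uint8)])])
cv2.imwrite("pics/s2.png",a)
E
```

```text
(no output)
```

View pics/s2.png

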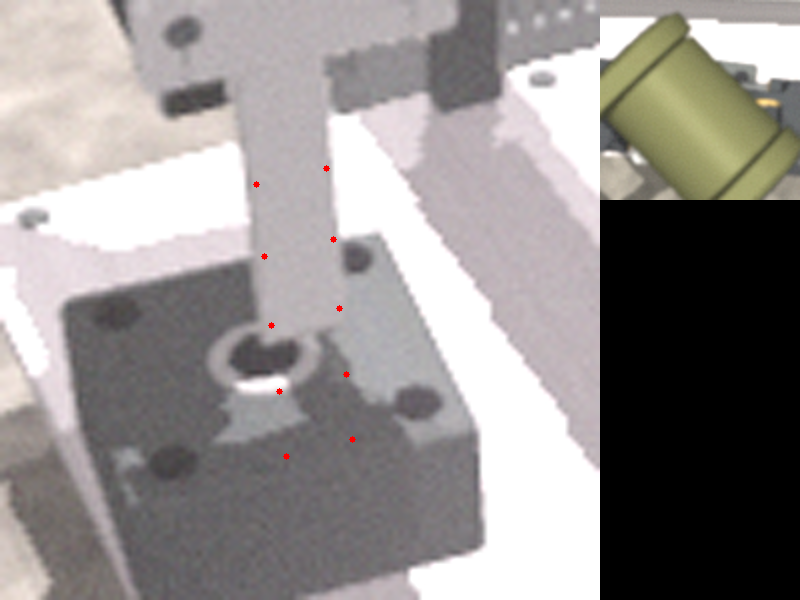

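The finger's line in the picture matches the model, but it ends about 35 mm short of the modelled tip: the fingers reach (305,330) and the model says (320,448). I'll descend gently and let force and the picture settle which is right.

>>> {"op": "move_arm", "data": {"increments": [[1,0.035,-0.03,0.06,0,0,0],[1,0,0,0.06,0,0,0],[1,0,0,0.06,0,0,0],[1,0,0,0.06,0,0,0],[1,0,0,0.06,0,0,0],[1,0,0,0,0,0,0]]}}

```text
time_s: 4.45
ee_pos: [0.4203, -0.3717, 0.1321]
eef_rot: [-3.141, 0.001, -0.1]
force: [-0.0, 0.6, 0.6]
grip_width: 0.0936
grip_force: 0.0
```

>>> {"op": "move_arm", "data": {"increments": [[1,0,0,0.04,0,0,0],[1,0,0,0.04,0,0,0],[1,0,0,0,0,0,0]]}}

```text
time_s: 4.75
ee_pos: [0.4204, -0.3717, 0.1284]
eef_rot: [-3.141, 0.0, -0.1]
force: [0.4, 0.2, -0.3]
grip_width: 0.094
grip_force: 0.0
```

>>> {"op": "move_arm", "data": {"increments": [[1,0,0,0.04,0,0,0],[1,0,0,0.04,0,0,0],[1,0,0,0,0,0,0]]}}

```text
time_s: 5.05
ee_pos: [0.4204, -0.3717, 0.1243]
eef_rot: [-3.141, 0.0, -0.1]
force: [0.2, -0.2, -0.2]
grip_width: 0.0938
grip_force: 0.0
```

>>> {"op": "move_arm", "data": {"increments": [[1,0,0,0.06,0,0,0],[1,0,0,0.06,0,0,0],[1,0,0,0.06,0,0,0],[1,0,0,0.06,0,0,0],[1,0,0,0.06,0,0,0],[1,0,0,0,0,0,0]]}}

```text
time_s: 5.65
ee_pos: [0.4204, -0.3716, 0.1091]
eef_rot: [-3.141, 0.001, -0.1]
force: [0.0, 1.0, -0.1]
grip_width: 0.0941
grip_force: 0.0
```

```bash
python3 - <<'E'
from h import *
plan([.4202,-.3719,.103],Ro.from_euler("xyz",[np.pi,0,-.10]))
s=ctrl.camera("scene"); o=ctrl.get_obs(); R=Ro.from_euler("xyz",o["eef_rot"])
a=s["color"][170:340,110:320]; a=np.clip(a.astype(float)*1.6,0,255).astype(np.uint8)
k=3.5
a=cv2.resize(a,None,fx=k,fy=k,interpolation=cv2.INTER_CUBIC)
for y,c in((.0595,(0,0,255)),(.047,(0,255,0)),(-.047,(255,0,0))):
  for z in(0,-.02,-.04,-.06,-.08,-.097):
    for x in(-.008,.008):
      p=(proj(s,R.apply([x,y,z])+o["ee_pos"])[0]-[110,170])*k
      cv2.circle(a,tuple(p.astype(int).tolist()),2,c,-1)
cv2.imwrite("pics/s3.png",a)
E
```

```text
pose [-0.1674 -0.0102  0.1091] [-3.141e+00  1.000e-03 -1.000e-01] F [ 0.   1.  -0.1] w 0.0941 t 5.65 q [-0.79  0.39  1.57  0.    1.19  0.88]
turn [-0.001  0.001 -0.   ] then shift [-0.003  0.006  0.122] | shift in present axes [-0.003  0.006  0.122]
```

View pics/s3.png

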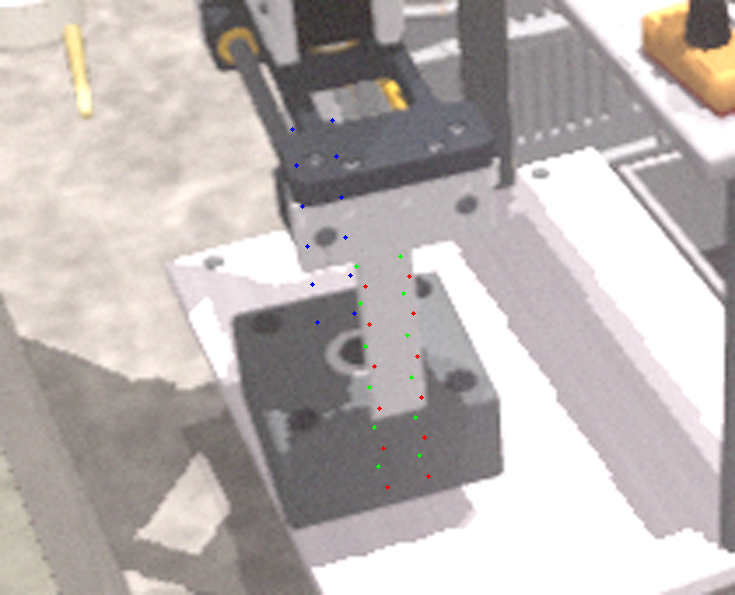

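Here the near fingertip ends at (400,412), right at the block's top edge, while the model says (405,480). A light closing test will show whether the fingers really straddle the block.

>>> {"op": "move_arm", "data": {"increments": [[0.85,0,0,0,0,0,0],[0.85,0,0,0,0,0,0],[0.85,0,0,0,0,0,0],[0.85,0,0,0,0,0,0]], "force": 5}}

```text
time_s: 6.1
ee_pos: [0.4205, -0.3718, 0.1097]
eef_rot: [3.142, -0.0, -0.1]
force: [-0.5, -0.5, 0.0]
grip_width: 0.0798
grip_force: 0.0
```

The fingers closed to 80 mm without contact, so the real tips are still above the block: the reported z is 20–35 mm below the visible fingertips. I'll reopen and go down by feel.

>>> {"op": "move_arm", "data": {"increments": [[1,0,0,0,0,0,0],[1,0,0,0,0,0,0],[1,0,0,0,0,0,0],[1,0,0,0.06,0,0,0],[1,0,0,0.06,0,0,0],[1,0,0,0,0,0,0]]}}

```text
time_s: 6.7
ee_pos: [0.4203, -0.3716, 0.103]
eef_rot: [-3.141, 0.001, -0.1]
force: [-0.4, -0.1, -0.2]
grip_width: 0.0941
grip_force: 0.0
```

>>> {"op": "move_arm", "data": {"increments": [[1,0,0,0.04,0,0,0],[1,0,0,0.04,0,0,0],[1,0,0,0,0,0,0]]}}

```text
time_s: 7.0
ee_pos: [0.4204, -0.3717, 0.0993]
eef_rot: [-3.141, 0.0, -0.1]
force: [1.1, -0.1, 0.1]
grip_width: 0.0941
grip_force: 0.0
```

>>> {"op": "move_arm", "data": {"increments": [[1,0,0,0.04,0,0,0],[1,0,0,0.04,0,0,0],[1,0,0,0,0,0,0]]}}

```text
time_s: 7.3
ee_pos: [0.4204, -0.3717, 0.0953]
eef_rot: [-3.141, 0.0, -0.1]
force: [0.5, 0.6, -0.2]
grip_width: 0.0938
grip_force: 0.0
```

>>> {"op": "move_arm", "data": {"increments": [[1,0,0,0.04,0,0,0],[1,0,0,0.04,0,0,0],[1,0,0,0,0,0,0]]}}

```text
time_s: 7.6
ee_pos: [0.4204, -0.3717, 0.0913]
eef_rot: [-3.141, 0.0, -0.1]
force: [-0.2, 0.0, -0.5]
grip_width: 0.094
grip_force: 0.0
```

>>> {"op": "move_arm", "data": {"increments": [[1,0,0,0.04,0,0,0],[1,0,0,0.04,0,0,0],[1,0,0,0,0,0,0]]}}

```text
time_s: 7.9
ee_pos: [0.4204, -0.3717, 0.0873]
eef_rot: [-3.141, 0.0, -0.1]
force: [-0.5, -0.5, -0.1]
grip_width: 0.0939
grip_force: 0.0
```

>>> {"op": "move_arm", "data": {"increments": [[1,0,0,0.04,0,0,0],[1,0,0,0.04,0,0,0],[1,0,0,0,0,0,0]]}}

```text
time_s: 8.2
ee_pos: [0.4204, -0.3717, 0.0833]
eef_rot: [-3.141, 0.0, -0.1]
force: [-1.1, -0.1, 0.2]
grip_width: 0.0943
grip_force: 0.0
```

```bash
python3 - <<'E'
from h import *
plan([.4202,-.3719,.083],Ro.from_euler("xyz",[np.pi,0,-.10]))
s=ctrl.camera("scene"); o=ctrl.get_obs(); R=Ro.from_euler("xyz",o["eef_rot"])
a=s["color"][200:330,150:310]; a=np.clip(a.astype(float)*1.6,0,255).astype(np.uint8)
k=4.6
a=cv2.resize(a,None,fx=k,fy=k,interpolation=cv2.INTER_CUBIC)
for y,c in((.0595,(0,0,255)),):
  for z in(0,-.02,-.03,-.04,-.05):
    for x in(-.008,.008):
      p=(proj(s,R.apply([x,y,z])+o["ee_pos"])[0]-[150,200])*k
      cv2.circle(a,tuple(p.astype(int).tolist()),2,c,-1)
cv2.imwrite("pics/s4.png",a)
E
```

```text
pose [-0.1673 -0.0102  0.0833] [-3.141  0.    -0.1  ] F [-1.1 -0.1  0.2] w 0.0943 t 8.2 q [-0.79  0.42  1.59  0.    1.13  0.88]
turn [-0.  0. -0.] then shift [-0.004  0.005  0.006] | shift in present axes [-0.004  0.005  0.006]
```

View pics/s4.png

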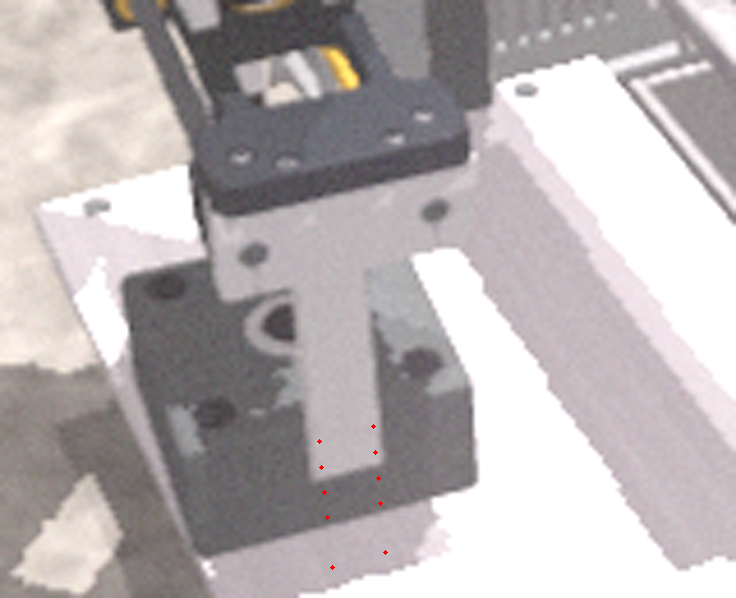

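The near finger is now in front of the block's right face with its tip at (347,472), no contact. So the real tips are ~35 mm behind the reported TCP, at z≈0.118. I'll go 12 mm lower and grip.

>>> {"op": "move_arm", "data": {"increments": [[1,0,0,0.06,0,0,0],[1,0,0,0.06,0,0,0],[1,0,0,0.06,0,0,0],[1,0,0,0.06,0,0,0],[1,0,0,0,0,0,0]]}}

```text
time_s: 8.75
ee_pos: [0.4203, -0.3716, 0.0711]
eef_rot: [-3.141, 0.001, -0.1]
force: [0.4, -0.7, 0.4]
grip_width: 0.0941
grip_force: 0.0
```

>>> {"op": "move_arm", "data": {"increments": [[0.85,0,0,0,0,0,0],[0.85,0,0,0,0,0,0],[0.85,0,0,0,0,0,0],[0.85,0,0,0,0,0,0]], "force": 15}}

```text
time_s: 9.15
ee_pos: [0.4205, -0.3719, 0.0716]
eef_rot: [3.141, -0.0, -0.1]
force: [1.2, -2.6, -1.7]
grip_width: 0.0881
grip_force: 15.0
```

>>> {"op": "move_arm", "data": {"increments": [[0.85,0,0,0,0,0,-0.034],[0.85,0,0,0,0,0,-0.034],[0.85,0,0,0,0,0,0],[0.85,0.02,-0.1,0,0,0,0],[0.85,0.02,-0.1,0,0,0,0],[0.85,0.02,-0.1,0,0,0,0],[0.85,0.02,-0.1,0,0,0,0],[0.85,0,0,0,0,0,0]], "force": 20}}

```text
time_s: 9.95
ee_pos: [0.4251, -0.3519, 0.0716]
eef_rot: [3.141, 0.0, -0.033]
force: [-1.0, -2.2, -3.1]
grip_width: 0.0875
grip_force: 20.0
```

```bash
python3 - <<'E'
from h import *
plan(s2w([-.145,.070,.0716]),Ro.from_euler("xyz",[np.pi,0,-.032]))
E
```

```text
pose [-0.1633  0.0097  0.0716] [ 3.141  0.    -0.033] F [-1.  -2.2 -3.1] w 0.0875 t 9.95 q [-0.76  0.41  1.63 -0.    1.1   0.85]
turn [ 0.001  0.    -0.001] then shift [ 3.670e-01 -1.207e+00  1.000e-03] | shift in present axes [ 0.365 -1.207  0.   ]
```

>>> {"op": "move_arm", "data": {"increments": [[0.85,0.03,-0.1,0,0,0,0],[0.85,0.03,-0.1,0,0,0,0],[0.85,0.03,-0.1,0,0,0,0],[0.85,0.03,-0.1,0,0,0,0],[0.85,0.03,-0.1,0,0,0,0],[0.85,0.03,-0.1,0,0,0,0],[0.85,0.03,-0.1,0,0,0,0],[0.85,0.03,-0.1,0,0,0,0],[0.85,0.03,-0.1,0,0,0,0],[0.85,0.03,-0.1,0,0,0,0],[0.85,0.03,-0.1,0,0,0,0],[0.85,0.03,-0.1,0,0,0,0],[0.85,0,0,0,0,0,0],[0.85,0,0,0,0,0,0]]}}

```text
time_s: 11.35
ee_pos: [0.445, -0.2925, 0.0716]
eef_rot: [-3.141, 0.0, -0.033]
force: [-0.3, -0.8, -1.2]
grip_width: 0.0877
grip_force: 20.0
```

```bash
python3 - <<'E'
from h import *
plan(s2w([-.145,.070,.0716]),Ro.from_euler("xyz",[np.pi,0,-.032]))
s=ctrl.camera("scene")
b=s2w([-.145,.070,.107]);box=np.array([[x,y,z] for x in(-.044,.044) for y in(-.044,.044) for z in(-.022,.022)])
p=proj(s,SR.apply(box)+b); m=find("block",s); ys,xs=np.nonzero(m)
print(p.min(0).round(),p.max(0).round(),xs.min(),ys.min(),xs.max(),ys.max())
E
```

```text
pose [-0.1453  0.0697  0.0716] [-3.141  0.    -0.033] F [-0.3 -0.8 -1.2] w 0.0877 t 11.35 q [-0.65  0.37  1.68  0.    1.08  0.95]
turn [-0.     0.    -0.001] then shift [ 0.006 -0.006  0.001] | shift in present axes [ 0.006 -0.006  0.001]
[173. 212.] [250. 283.] 173 221 248 281
```

Block confirmed at stand (−145, +70) mm, flat and in line with the bin. Release, rise and move back.

>>> {"op": "move_arm", "data": {"increments": [[1,0,0,0,0,0,0],[1,0,0,0,0,0,0],[1,0,0,0,0,0,0],[1,0,0,-0.1,0,0,0],[1,0,0,-0.2,0,0,0],[1,0,0,-0.25,0,0,0],[1,0,0,-0.25,0,0,0],[1,0,0,-0.25,0,0,0],[1,0,0,-0.25,0,0,0],[1,-0.2,0,0,0,0,0],[1,-0.2,0,0,0,0,0],[1,-0.2,0,0,0,0,0],[0.65,-0.2,0,0,0,0,0],[0.65,-0.2,0,0,0,0,0],[0.65,0,0,0,0,0,0]]}}

```text
time_s: 12.95
ee_pos: [0.394, -0.291, 0.1366]
eef_rot: [-3.141, 0.0, -0.033]
force: [0.9, -0.7, -0.4]
grip_width: 0.0733
grip_force: 0.0
```

>>> {"op": "move_arm", "data": {"increments": [[0.65,0,0,0,0,0.1,0],[0.65,0,0,0,0,0.1,0],[0.65,0,0,0,0,0.1,0],[0.65,0,0,0,0,0.1,0],[0.65,0,0,0,0,0.1,0],[0.65,0,0,0,0,0.1,0],[0.65,0,0,0,0,0.1,0],[0.65,0,0,0,0,0,0]]}}

```text
time_s: 13.75
ee_pos: [0.394, -0.2907, 0.1356]
eef_rot: [-3.14, -0.701, -0.035]
force: [-0.3, -0.1, 0.4]
grip_width: 0.0613
grip_force: 0.0
```

```bash
python3 - <<'E'
from h import *
R=Ro.from_euler("xyz",[np.pi,0,-.032])*Ro.from_rotvec([0,.70,0])
plan(s2w([-.195,.070,.134]),R)
s=ctrl.camera("scene"); o=ctrl.get_obs(); R=Ro.from_euler("xyz",o["eef_rot"])
x0,y0,k=110,130,4
a=s["color"][y0:y0+150,x0:x0+190]; a=np.clip(a.astype(float)*1.5,0,255).astype(np.uint8)
a=cv2.resize(a,None,fx=k,fy=k,interpolation=cv2.INTER_CUBIC)
w=o["grip_width"]/2+.0125
for off,c in((R.apply([0,0,-.035]),(0,0,255)),(np.array([0,0,.035]),(255,0,0)),(np.zeros(3),(0,255,0))):
    for x in(-.008,.008):
      p=(proj(s,R.apply([x,w,0])+off+o["ee_pos"])[0]-[x0,y0])*k
      cv2.circle(a,tuple(p.astype(int).tolist()),3,c,-1)
cv2.imwrite("pics/s5.png",a)
E
```

```text
pose [-0.1964  0.0698  0.1356] [-3.14  -0.701 -0.035] F [-0.3 -0.1  0.4] w 0.0613 t 13.75 q [-1.06 -0.01  2.17  0.88  0.79 -0.04]
turn [ 0.    -0.001 -0.003] then shift [ 0.    -0.003  0.042] | shift in present axes [ 0.    -0.003  0.042]
```

View pics/s5.png

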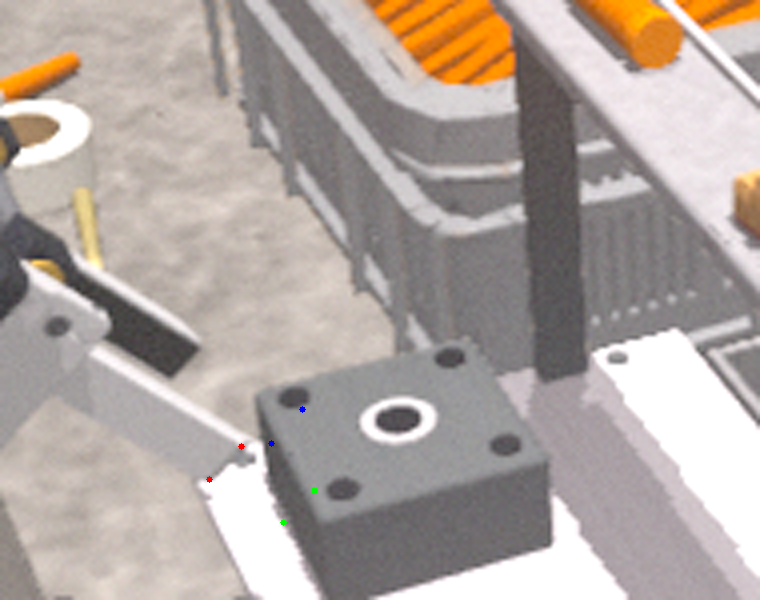

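The tool-axis offset (red dots) matches the visible tip at (225,470), so the real tip is 35 mm behind the reported TCP along the tool. The block sits square and ready to be pushed. Lower behind it and push.

>>> {"op": "move_arm", "data": {"increments": [[0.65,-0.133,0,0.158,0,0,0],[0.65,-0.133,0,0.158,0,0,0],[0.65,-0.133,0,0.158,0,0,0],[0.65,-0.133,0,0.158,0,0,0],[0.65,-0.133,0,0.158,0,0,0],[0.65,-0.133,0,0.158,0,0,0],[0.65,0,0,0,0,0,0]]}}

```text
time_s: 14.5
ee_pos: [0.3955, -0.2905, 0.074]
eef_rot: [-3.139, -0.697, -0.032]
force: [-0.1, -0.2, 0.8]
grip_width: 0.0609
grip_force: 0.0
```

>>> {"op": "move_arm", "data": {"increments": [[0.65,0.0765,0,0.0644,0,0,0],[0.65,0.0765,0,0.0644,0,0,0],[0.65,0.0765,0,0.0644,0,0,0],[0.65,0.0765,0,0.0644,0,0,0],[0.65,0.0765,0,0.0644,0,0,0],[0.65,0.0765,0,0.0644,0,0,0],[0.65,0.0765,0,0.0644,0,0,0],[0.65,0.0765,0,0.0644,0,0,0],[0.65,0.0765,0,0.0644,0,0,0],[0.65,0.0765,0,0.0644,0,0,0],[0.65,0,0,0,0,0,0]]}}

```text
time_s: 15.6
ee_pos: [0.4454, -0.2929, 0.075]
eef_rot: [3.14, -0.7, -0.032]
force: [-8.0, -1.4, 4.2]
grip_width: 0.061
grip_force: 3.8
```

```bash
cat > chk.py <<'E'
from h import *
import sys
R=Ro.from_euler("xyz",[np.pi,0,-.032])*Ro.from_rotvec([0,.70,0])
o=ctrl.get_obs();tip=o["ee_pos"]-Ro.from_euler("xyz",o["eef_rot"]).apply([0,0,.035])
print("true tip",w2s(tip).round(4))
plan(s2w([float(sys.argv[1]),.070,.0735]),R)
s=ctrl.camera("scene"); m=find("block",s)
if m is not None:
    ys,xs=np.nonzero(m);print("seen",xs.min(),ys.min(),xs.max(),ys.max(),m.sum())
box=np.array([[x,y,z] for x in(-.044,.044) for y in(-.044,.044) for z in(-.022,.022)])
cx=w2s(tip)[0]+.006+.044
p=proj(s,SR.apply(box)+s2w([cx,.07,.107]));print("pred",cx,p.min(0).round(),p.max(0).round())
E
python3 chk.py -.05
```

```text
true tip [-0.1674  0.0694  0.1018]
pose [-0.1449  0.0693  0.075 ] [ 3.14  -0.7   -0.032] F [-8.  -1.4  4.2] w 0.061 t 15.6 q [-0.94  0.19  2.13  1.05  0.63 -0.16]
turn [0.001 0.    0.   ] then shift [ 1.431 -0.014  1.246] | shift in present axes [ 1.431 -0.014  1.245]
seen 194 209 268 274 3473
pred -0.11739653208131508 [190. 208.] [266. 277.]
```

>>> {"op": "move_arm", "data": {"increments": [[0.65,0.0765,0,0.0655,0,0,0],[0.65,0.0765,0,0.0655,0,0,0],[0.65,0.0765,0,0.0655,0,0,0],[0.65,0.0765,0,0.0655,0,0,0],[0.65,0.0765,0,0.0655,0,0,0],[0.65,0.0765,0,0.0655,0,0,0],[0.65,0.0765,0,0.0655,0,0,0],[0.65,0.0765,0,0.0655,0,0,0],[0.65,0.0765,0,0.0655,0,0,0],[0.65,0.0765,0,0.0655,0,0,0],[0.65,0.0765,0,0.0655,0,0,0],[0.65,0.0765,0,0.0655,0,0,0],[0.65,0.0765,0,0.0655,0,0,0],[0.65,0.0765,0,0.0655,0,0,0],[0.65,0.0765,0,0.0655,0,0,0],[0.65,0.0765,0,0.0655,0,0,0],[0.65,0,0,0,0,0,0]]}}

```text
time_s: 17.4
ee_pos: [0.5261, -0.2956, 0.0748]
eef_rot: [3.14, -0.701, -0.032]
force: [-9.6, -0.4, 7.3]
grip_width: 0.0612
grip_force: 4.5
```

```bash
python3 chk.py -.005
```

```text
true tip [-0.0867  0.0692  0.1016]
pose [-0.0641  0.0692  0.0748] [ 3.14  -0.701 -0.032] F [-9.6 -0.4  7.3] w 0.0612 t 17.4 q [-0.8   0.31  1.98  1.02  0.55 -0.  ]
turn [ 0.001 -0.001  0.   ] then shift [ 0.888 -0.016  0.782] | shift in present axes [ 0.887 -0.017  0.783]
seen 243 198 315 259 3129
pred -0.03669859239962295 [239. 196.] [314. 262.]
```

>>> {"op": "move_arm", "data": {"increments": [[0.65,0.0765,0,0.0655,0,0,0],[0.65,0.0765,0,0.0655,0,0,0],[0.65,0.0765,0,0.0655,0,0,0],[0.65,0.0765,0,0.0655,0,0,0],[0.65,0.0765,0,0.0655,0,0,0],[0.65,0.0765,0,0.0655,0,0,0],[0.65,0.0765,0,0.0655,0,0,0],[0.65,0.0765,0,0.0655,0,0,0],[0.65,0.0765,0,0.0655,0,0,0],[0.65,0,0,0,0,0,0],[0.65,0,0,0,0,0,0]]}}

```text
time_s: 18.6
ee_pos: [0.5712, -0.2964, 0.0738]
eef_rot: [3.142, -0.7, -0.032]
force: [0.7, 0.7, -0.5]
grip_width: 0.0609
grip_force: 0.0
```

```bash
python3 chk.py -.005; python3 - <<'E'
from h import *
s=ctrl.camera("scene");cv2.imwrite("pics/s6.png",cv2.resize(s["color"][100:340,150:470],(800,600)))
E
```

```text
true tip [-0.0416  0.0698  0.1006]
pose [-0.019   0.0698  0.0738] [ 3.142 -0.7   -0.032] F [ 0.7  0.7 -0.5] w 0.0609 t 18.6 q [-0.73  0.37  1.88  0.97  0.52  0.1 ]
turn [-0. -0.  0.] then shift [ 0.21  -0.003  0.186] | shift in present axes [ 0.21  -0.003  0.186]
seen 302 215 353 254 844
pred 0.008445208942829914 [266. 190.] [340. 254.]
```

View pics/s6.png

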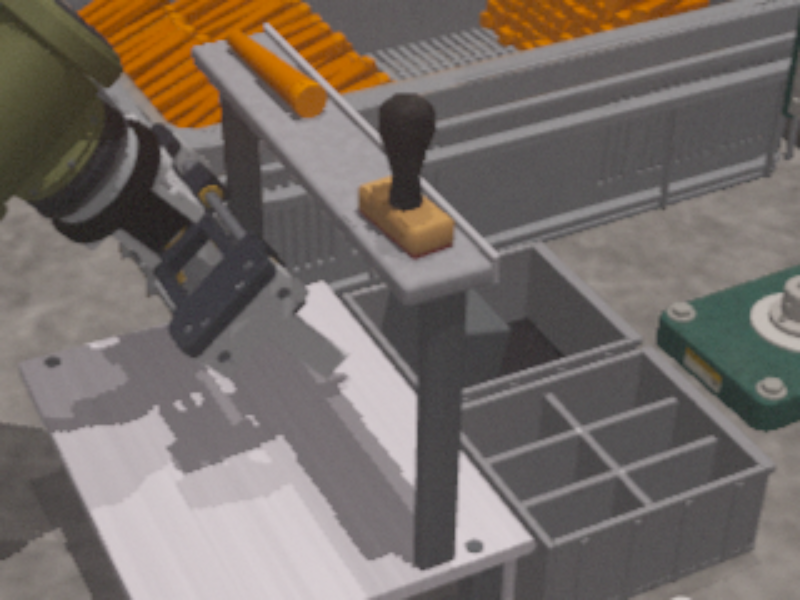

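The block has dropped into the undivided bin (dark shape at about (450,330)). I'll withdraw the hand, then check its pose from above.

>>> {"op": "move_arm", "data": {"increments": [[0.65,-0.153,0,-0.129,0,0,0],[0.65,-0.153,0,-0.129,0,0,0],[0.65,-0.153,0,-0.129,0,0,0],[0.65,-0.153,0,-0.129,0,0,0],[0.65,-0.153,0,-0.129,0,0,0],[0.65,-0.153,0,-0.129,0,0,0],[0.65,-0.153,0,-0.129,0,0,0],[0.65,-0.153,0,-0.129,0,0,0],[0.65,-0.153,0,-0.129,0,0,0],[0.65,-0.153,0,-0.129,0,0,0],[0.65,-0.153,0,-0.129,0,0,0],[0.65,-0.153,0,-0.129,0,0,0],[0.65,-0.153,0,-0.129,0,0,0],[0.65,0,0,0,0,0,0]]}}

```text
time_s: 20.15
ee_pos: [0.4399, -0.2925, 0.0737]
eef_rot: [-3.141, -0.7, -0.033]
force: [0.7, 0.5, -0.3]
grip_width: 0.0611
grip_force: 0.0
```

```bash
python3 - <<'E'
from h import *
t=ctrl.camera("top");s=ctrl.camera("scene");o=ctrl.get_obs();print(w2s(o["ee_pos"]),o["force"])
m=find("block",t)
if m is not None:
    r=rect(t,m,.051);print(r,w2s([r[0][0]/1000,r[0][1]/1000,0]))
a=cv2.resize(t["color"][120:280,220:410],(475,400)); b=cv2.resize(s["color"][180:320,270:400],(325,350))
b=np.vstack([b,np.zeros((50,325,3),np.uint8)])
cv2.imwrite("pics/f.png",np.clip(np.hstack([a,b])*1.5,0,255).astype(np.uint8))
E
```

```text
[-0.14946309  0.06934717  0.07390416] [ 0.58082716  0.25285493 -0.63886153]
((636.453857421875, -296.7829895019531), (96.55130004882812, 53.47317123413086), 88.12367248535156) [0.04618889 0.07153142 0.        ]
```

View pics/f.png

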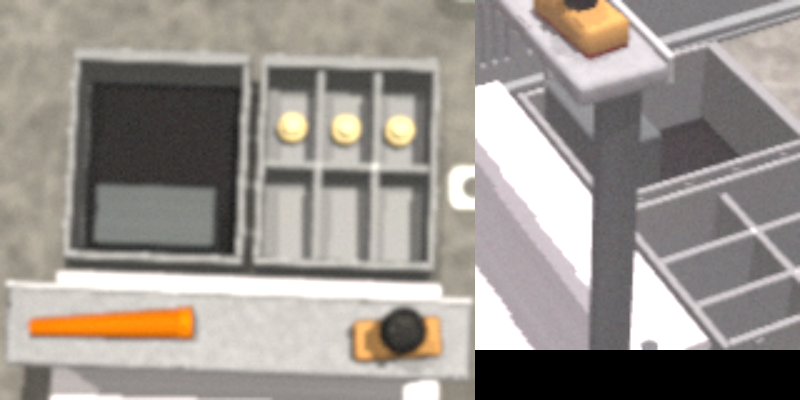

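The block stands on its side at the bin's near wall (top view (95–215, 183–247)). I'll check how close its upper near edge is to the deck.

```bash
python3 - <<'E'
from h import *
for i in range(2):
    t=ctrl.camera("top");m=find("block",t)
    c=cv2.findContours(m,0,2)[0][0];q=cv2.boxPoints(cv2.minAreaRect(c))
    for z in(.095,.085):print(z,[(w2s(x)[:2]*1000).round(1).tolist() for x in back(t,q,z)])
g=cv2.resize(t["color"][180:235,235:330],(798,462),interpolation=cv2.INTER_CUBIC).astype(float)
cv2.imwrite("pics/g.png",np.clip(g*2,0,255).astype(np.uint8))
s=ctrl.camera("scene"); b=s["color"][190:260,270:370]
E
```

```text
0.095 [[14.4, 113.4], [64.6, 114.2], [64.7, 22.4], [14.5, 22.0]]
0.085 [[15.8, 114.7], [66.5, 115.6], [66.6, 22.9], [16.0, 22.5]]
0.095 [[14.2, 113.2], [64.6, 114.1], [64.8, 22.4], [14.6, 21.9]]
0.085 [[15.7, 114.5], [66.5, 115.5], [66.7, 22.9], [16.0, 22.4]]
```

View pics/g.png

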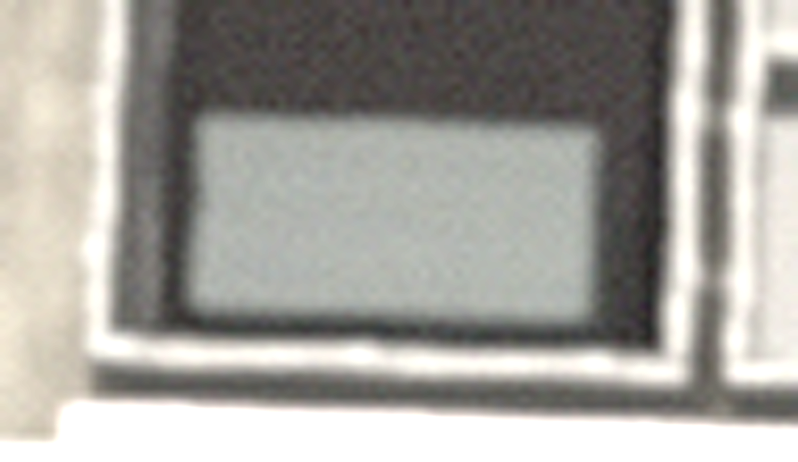

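The block stands upright on its side. Its bright top face at (185–600, 115–320) has the 88 x 44 proportions, and it is clear of the near wall and about 15 mm from the deck. It is at rest and the hand is free, so I'm handing in.

```bash
python3 -c "
from station import ctrl
print(ctrl.hand_in())"
```

```text
the job is handed in; nothing more can be done
None
```

The block was slid in line with the undivided bin, pushed under the shelf and tipped in; it stands on its side at rest in the bin, clear of the deck, and the job is handed in (no verdict was returned).

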